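# Load the autosampler tray in reverse order

## Task

Move the four capped sample vials from the white transport rack into the black autosampler tray, one in each compartment, in reverse order: the vial that stands at the rack's orange end goes into the tray compartment farthest from the tray's orange end, the next one beside it, and so on, so that the vial farthest from the rack's orange end finishes at the tray's orange end. Set each vial down gently, standing upright, and do not drop or tip any of them.

Things in the scene. Friction and masses are not known exactly. Their poses are not given: they have to be found in the camera images.
- vial_red_center (a point): Centre (half-way up, on the axis) of the loose sample vial with the red cap: an upright round white vial with a red screw cap and a thin red band near its foot, 28 mm diameter, 95 mm tall (the cap is the top 20 mm, 27 mm diameter), so the point is 47.5 mm above its underside; z is the vial's axis. About 70 g. Starts upright in one of the four compartments of the white rack.
- vial_yellow_center (a point): Centre (half-way up, on the axis) of the loose sample vial with the yellow cap: an upright round white vial with a yellow screw cap and a thin yellow band near its foot, 28 mm diameter, 95 mm tall (the cap is the top 20 mm, 27 mm diameter), so the point is 47.5 mm above its underside; z is the vial's axis. About 70 g. Starts upright in one of the four compartments of the white rack.
- vial_green_center (a point): Centre (half-way up, on the axis) of the loose sample vial with the green cap: an upright round white vial with a green screw cap and a thin green band near its foot, 28 mm diameter, 95 mm tall (the cap is the top 20 mm, 27 mm diameter), so the point is 47.5 mm above its underside; z is the vial's axis. About 70 g. Starts upright in one of the four compartments of the white rack.
- vial_blue_center (a point): Centre (half-way up, on the axis) of the loose sample vial with the blue cap: an upright round white vial with a blue screw cap and a thin blue band near its foot, 28 mm diameter, 95 mm tall (the cap is the top 20 mm, 27 mm diameter), so the point is 47.5 mm above its underside; z is the vial's axis. About 70 g. Starts upright in one of the four compartments of the white rack.
- tag_red: Flat red tile, 14 x 32 x 3 mm, fixed on the white rack's ledge beside the compartment in which the red-capped vial starts; it stays there as a record of the starting order. Origin at the centre of its underside; its long side is parallel to the row.
- tag_yellow: Flat yellow tile, 14 x 32 x 3 mm, fixed on the white rack's ledge beside the compartment in which the yellow-capped vial starts; it stays there as a record of the starting order. Origin at the centre of its underside; its long side is parallel to the row.
- tag_green: Flat green tile, 14 x 32 x 3 mm, fixed on the white rack's ledge beside the compartment in which the green-capped vial starts; it stays there as a record of the starting order. Origin at the centre of its underside; its long side is parallel to the row.
- tag_blue: Flat blue tile, 14 x 32 x 3 mm, fixed on the white rack's ledge beside the compartment in which the blue-capped vial starts; it stays there as a record of the starting order. Origin at the centre of its underside; its long side is parallel to the row.
- rack: White rack of four compartments, fixed, turned any way; holds the vials at the start. Origin: centre of the row, on the table; z up. Compartment centres at x = 0, y = +81, +27, -27, -81 mm; each 49 x 49 mm inside, floor 5 mm and rim 20 mm above the table, walls 5 mm. Its +y end is the orange end (orange block 59 x 16 x 20 mm). An 18 mm wide, 20 mm high ledge on its -x side carries the tiles.
- tray: Black autosampler tray, four compartments with grey walls, fixed, turned any way, empty at first. Origin: centre of the row, on the table; z up. Compartment centres at x = 0, y = +81, +27, -27, -81 mm; each 49 x 49 mm inside, floor 5 mm and rim 20 mm above the table, walls 5 mm. Its +y end is the orange end (orange block 59 x 16 x 20 mm). Two steel tabs, 10 mm high, stick out 18 mm on its +x side.
There are look-alikes about, which are no part of the job. Leave any purple look-alike of the part that bears vial_green_center alone.

How it is judged:
At the end, for the whole second after the job is handed in: Each vial stands upright (within 7 degrees) on the floor of the tray compartment that reverses its starting place as counted from the orange ends (centre within 13 mm along each tray axis, 5 mm in height), released and at rest (x of vial_red_center in the frame of tray between -0.013 and 0.013 m and z of vial_red_center in the frame of tray between 0.0475 and 0.0575 m and ((y of tag_red in the frame of rack between 0.061 and 0.101 m and y of vial_red_center in the frame of tray between -0.094 and -0.068 m) or (y of tag_red in the frame of rack between 0.007 and 0.047 m and y of vial_red_center in the frame of tray between -0.04 and -0.014 m) or (y of tag_red in the frame of rack between -0.047 and -0.007 m and y of vial_red_center in the frame of tray between 0.014 and 0.04 m) or (y of tag_red in the frame of rack between -0.101 and -0.061 m and y of vial_red_center in the frame of tray between 0.068 and 0.094 m)) and angle between each of vial_red_center, vial_yellow_center, vial_green_center, vial_blue_center's own z axis and vertical below 0.12 rad and linear speed of each of vial_red, vial_yellow, vial_green, vial_blue below 0.02 m/s and angular speed of each of vial_red, vial_yellow, vial_green, vial_blue below 0.2 rad/s and contact force between each of vial_red, vial_yellow, vial_green, vial_blue and the fingers below 0.1 N and x of vial_yellow_center in the frame of tray between -0.013 and 0.013 m and z of vial_yellow_center in the frame of tray between 0.0475 and 0.0575 m and ((y of tag_yellow in the frame of rack between 0.061 and 0.101 m and y of vial_yellow_center in the frame of tray between -0.094 and -0.068 m) or (y of tag_yellow in the frame of rack between 0.007 and 0.047 m and y of vial_yellow_center in the frame of tray between -0.04 and -0.014 m) or (y of tag_yellow in the frame of rack between -0.047 and -0.007 m and y of vial_yellow_center in the frame of tray between 0.014 and 0.04 m) or (y of tag_yellow in the frame of rack between -0.101 and -0.061 m and y of vial_yellow_center in the frame of tray between 0.068 and 0.094 m)) and x of vial_green_center in the frame of tray between -0.013 and 0.013 m and z of vial_green_center in the frame of tray between 0.0475 and 0.0575 m and ((y of tag_green in the frame of rack between 0.061 and 0.101 m and y of vial_green_center in the frame of tray between -0.094 and -0.068 m) or (y of tag_green in the frame of rack between 0.007 and 0.047 m and y of vial_green_center in the frame of tray between -0.04 and -0.014 m) or (y of tag_green in the frame of rack between -0.047 and -0.007 m and y of vial_green_center in the frame of tray between 0.014 and 0.04 m) or (y of tag_green in the frame of rack between -0.101 and -0.061 m and y of vial_green_center in the frame of tray between 0.068 and 0.094 m)) and x of vial_blue_center in the frame of tray between -0.013 and 0.013 m and z of vial_blue_center in the frame of tray between 0.0475 and 0.0575 m and ((y of tag_blue in the frame of rack between 0.061 and 0.101 m and y of vial_blue_center in the frame of tray between -0.094 and -0.068 m) or (y of tag_blue in the frame of rack between 0.007 and 0.047 m and y of vial_blue_center in the frame of tray between -0.04 and -0.014 m) or (y of tag_blue in the frame of rack between -0.047 and -0.007 m and y of vial_blue_center in the frame of tray between 0.014 and 0.04 m) or (y of tag_blue in the frame of rack between -0.101 and -0.061 m and y of vial_blue_center in the frame of tray between 0.068 and 0.094 m))); the robot touches nothing.
It fails at once if a vial is tipped over (more than 40 degrees from upright) (angle between any of vial_red_center, vial_yellow_center, vial_green_center, vial_blue_center's own z axis and vertical above 0.7 rad).
It fails at once if a vial is dropped (it falls freely, faster than 0.8 m/s, that is from more than about 30 mm, with no finger on it) ((linear speed of vial_red above 0.8 m/s and contact force between vial_red and the fingers below 0.05 N) or (linear speed of vial_yellow above 0.8 m/s and contact force between vial_yellow and the fingers below 0.05 N) or (linear speed of vial_green above 0.8 m/s and contact force between vial_green and the fingers below 0.05 N) or (linear speed of vial_blue above 0.8 m/s and contact force between vial_blue and the fingers below 0.05 N)).
It also fails if it takes over 112 s, if anything falls off the work surface, if the arm or the gripper's body presses on something with over 40 N, if the wrist force passes 120 N, or if a joint passes its speed limit or range.

## Robot

A 6-joint arm with a two-finger parallel gripper is mounted at the origin on the work surface. World frame = base frame: x ahead of the robot, y to its left, z up, the work surface at z = 0. Lengths are in m, angles in rad, forces in N, time in s.
With the tool pointing down it reaches from about 0.35 to 0.875 m from the base axis. Payload 4.2 kg.
Tool frame: the origin (TCP) lies at the very end of the fingers, on their centre line; the grasp point (between the pads) lies 19 mm behind it (manip.pinch_z is the distance from the TCP to the grasp point, in m); z points along the fingers, y is the line along which they close (so a half turn about z gives the same grasp; the last joint's range is limited). The gripper opens to 87 mm and grips with 3 to 60 N. Pads are 19 mm wide; open, the fingers measure 117 mm over their backs; the gripper's body (75 mm by 190 mm) begins 51 mm behind the grasp point.
Start: joints at [1.551, 0.385, 0.008, 0, -1.194, -0.259], TCP at [0.172, 0.601, 0.223] pointing down, gripper open.
Joint ranges: [-3.14, 3.14], [-1.21, 2.06], [-1.07, 1.41], [-3.16, 2.05], [-2.99, -0.16], [-3.1, 3.1]. Speed limits (rad/s): [2.79, 2.79, 3.14, 3.14, 3.14, 3.14].

## Interface

Orientations are given as a rotation vector (axis times angle).
In Python, from station import status, vision, workorder, manip gives the robot as it stands.
- The arm moves only by the tool jog_arm, never from a script. Its arguments are lists of equal length, an entry for each row: "slide": the shift along the tool's x, y, z in cm, a list of three; "dr": the turn, a rotation vector about the tool's x, y, z in degrees, a list of three. In form: {"slide": [[x, y, z], ...], "dr": [[ax, ay, az], ...]}. A call has 1 to 20 rows; each row is the pose to reach, as a shift and turn from the pose commanded when the call began, along the tool's axes at that moment; what a row does not reach only later rows make up. A row lasts 1/8 s, in which the tool goes at most 62.5 mm and 10.7 degrees, less where a joint would pass 70% of its speed; a pose out of reach is approached as far as the arm can. A call with a gripper value outside its range is refused whole. "hand" is the finger opening in cm, from 0 to 8.7, set as the call begins (left out, the last holds). The fingers move at their own pace and stop on an object; "squeeze" is the grip in N (left out, the last holds). Time passes only in rows, so rows that repeat a pose let the fingers close. It gives the time, the measured TCP pose, the force, the opening and the grip force at its end, in the units of the state.
- status.get_state(): the state, without advancing time (a new reading comes with each control period).
- vision.camera(name): name is "scene" or "side" or "wrist"; returns the picture (480x640x3 uint8, red, green, blue); there is no depth.
- vision.camera_model(name): a dict with "fovy" (degrees; the focal length in pixels is half the picture's height over the tangent of half this angle, whatever the lens; pixels are square), "cx", "cy" (the principal point, pixels), "pose" (4x4, takes a point from camera to world coordinates). Camera axes: x right, y down, z forward; pixel columns grow to the right and rows downward; lengths in m; the calibration is good to about 2 mm. A picture is of the moment at which its call begins: read the wrist's pose just before it. camera_model takes no time and is no camera call; for the wrist camera it gives the pose at the moment of the call.
- workorder.hand_in(): hands the job in; it is judged then, once.
Trained networks look in the newest picture that a camera, given by its name, has taken for a name from the list of things; names that differ only in an ending like _2 or _b are one class to them, and where a whole thing is asked for, a point or a joint stands for the part that bears it (a point fixed in the world has none). Each returns a list of dicts, best first, with "conf" (0 to 1); they miss things now and then, are a little off and sometimes report something else, mostly with a low value. They report only what shows in the picture. A call takes as long as a camera call. They do not tell look-alikes from the thing itself.
- vision.recognise(camera, label): "xyz" ([x, y, z] in m, in world coordinates, good to about 4 mm: the middle of the surface that is visible of it).
- vision.outline_of(camera, label): "pixels" (480x640 bool, what is visible of it).
- vision.pinpoint(camera, label): "xyz" ([x, y, z] in m, in world coordinates, good to about 4 mm: a listed point, or the origin of a listed thing).
The state is a dict: "time_s": time; "q": joint angles; "joint_velocities": joint speeds; "tau": joint torques, N m; "ee_pos": TCP position; "orientation": TCP orientation; "ft_force": force on the tool from outside, world axes, zero at the start; "moment": the same for the moment, N m; "grip_width": finger opening in m; "finger_force": force on a finger pad.
Only numpy, scipy, OpenCV 4.12 (cv2) and the standard library are available. Lean on these libraries where they do the work, as an engineer would, in place of code of your own. Each camera call takes 0.05 s, during which the arm holds its last target. There are 200 camera calls.

## Working session

There is one attempt and no reset: what is moved stays moved. The work goes in short steps, Python scripts to look and compute and a tool call to move; the robot and the scene stay as the last step left them, time stands still between calls to the robot, and variables do not carry over. Pictures are saved under pics/ and viewed, at most 14 in all, crops included, and the job is handed in when it is done.

Besides the shell and the picture viewer there is one more tool, called after "Call:" as a command line: name --argument value ..., lists and objects as JSON in quotes. jog_arm: Moves the arm, as the interface text tells. Its arguments: {"type":"object","properties":{"slide":{"type":"array"},"dr":{"type":"array"},"hand":{"type":"number"},"squeeze":{"type":"number"}},"required":["slide","dr"]}

```bash
mkdir -p pics; ls; python3 - <<'E'
from station import status, vision, workorder, manip
import cv2,numpy as np
s=status.get_state();print(s['time_s'],s['ee_pos'],s['orientation'],s['grip_width'],manip.pinch_z)
for c in('scene','side','wrist'):
    im=vision.camera(c);cv2.imwrite(f'pics/{c}0.png',im[:,:,::-1]);m=vision.camera_model(c);print(c,m['fovy'],m['cx'],m['cy'],np.round(m['pose'],3).tolist())
    for l in('vial_red_center','vial_yellow_center','vial_green_center','vial_blue_center','tag_red','tag_yellow','tag_green','tag_blue','rack','tray'):
        print(l,[(np.round(d['xyz'],3).tolist(),round(d['conf'],2)) for d in vision.pinpoint(c,l)[:4]])
E
```

```text
pics
0.0 [0.1718442  0.60030661 0.22147618] [ 3.10896695e+00 -4.36542408e-01 -3.17893938e-04] 0.08715803303107217 0.0187
scene 44.99451712364322 322.19197913444833 238.43159950780688 [[-0.154, 0.831, -0.535, 1.09], [0.988, 0.125, -0.091, 0.067], [-0.008, -0.543, -0.84, 0.92], [0.0, 0.0, 0.0, 1.0]]
vial_red_center [([0.515, -0.216, 0.048], 0.72)]
vial_yellow_center [([0.564, -0.242, 0.049], 0.9)]
vial_green_center [([0.43, -0.154, 0.054], 0.85), ([0.503, -0.06, 0.049], 0.68)]
vial_blue_center [([0.472, -0.184, 0.055], 0.88), ([0.516, -0.214, 0.052], 0.42)]
tag_red [([0.496, -0.248, 0.018], 0.42)]
tag_yellow [([0.539, -0.279, 0.02], 0.57)]
tag_green [([0.408, -0.182, 0.019], 0.38)]
tag_blue [([0.456, -0.222, 0.022], 0.51)]
rack [([0.496, -0.2, 0.0], 0.8)]
tray [([0.552, 0.23, 0.001], 0.67)]
side 42.744584420598564 324.8331213181948 238.60127803990216 [[0.945, -0.231, 0.23, 0.315], [-0.326, -0.655, 0.682, -0.652], [-0.006, -0.72, -0.694, 0.725], [0.0, 0.0, 0.0, 1.0]]
vial_red_center [([0.52, -0.216, 0.053], 0.77)]
vial_yellow_center [([0.564, -0.241, 0.053], 0.83)]
vial_green_center [([0.426, -0.154, 0.052], 0.91), ([0.509, -0.059, 0.048], 0.75)]
vial_blue_center [([0.475, -0.188, 0.05], 0.6)]
tag_red [([0.498, -0.247, 0.023], 0.52)]
tag_yellow [([0.541, -0.278, 0.023], 0.8)]
tag_green [([0.404, -0.186, 0.022], 0.77)]
tag_blue [([0.45, -0.214, 0.018], 0.8)]
rack [([0.496, -0.202, -0.001], 0.72)]
tray [([0.55, 0.227, 0.0], 0.72), ([0.426, -0.153, 0.051], 0.64)]
wrist 61.017700203880814 314.8473203955913 244.65886379341433 [[-0.275, -0.916, -0.293, 0.253], [-0.962, 0.262, 0.083, 0.578], [0.0, 0.304, -0.953, 0.386], [0.0, 0.0, 0.0, 1.0]]
vial_red_center []
vial_yellow_center []
vial_green_center []
vial_blue_center []
tag_red []
tag_yellow []
tag_green []
tag_blue []
rack []
tray []
```

View pics/scene0.png

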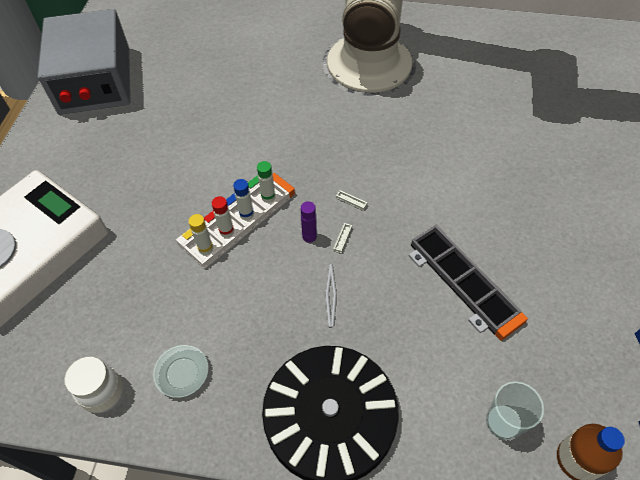

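View pics/side0.png

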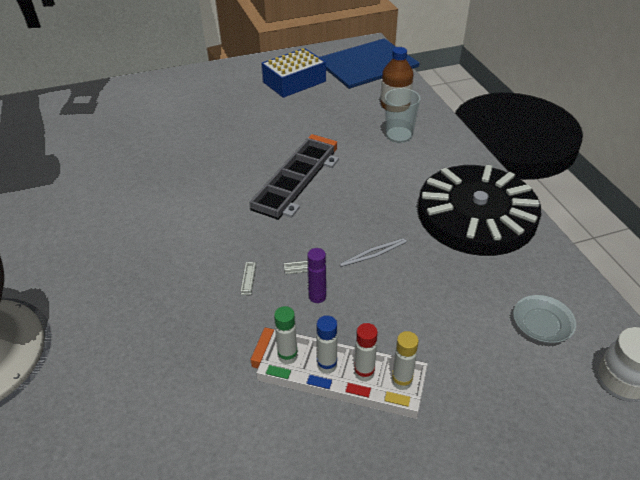

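Scene picture: the rack vials are yellow (200,233), red (221,215), blue (243,198) and green (266,180), with the orange end at (285,184). The tray's orange end is at (512,326). Only the purple vial (309,222) could be taken for green. I choose the green at (266,180), which stands in the rack; side view: green (285,335), purple (317,275). Order from the orange end is green, blue, red, yellow.

```bash
cat > my.py <<'E'
import numpy as np, cv2
from station import status, vision
from scipy.optimize import minimize, least_squares
from scipy.spatial.transform import Rotation as R
def proj(m,P):
    T=np.linalg.inv(m['pose']);p=np.atleast_2d(P)@T[:3,:3].T+T[:3,3];f=240/np.tan(np.radians(m['fovy'])/2)
    return np.c_[m['cx']+f*p[:,0]/p[:,2],m['cy']+f*p[:,1]/p[:,2]]
def tri(ms,pix):  # triangulate
    return least_squares(lambda X:np.concatenate([proj(m,X)[0]-u for m,u in zip(ms,pix)]),[.5,0,.05])
def goal(xy,z,ang):
    """jog needed from the present pose to TCP (xy,z), tool down, tool x at ang deg"""
    s=status.get_state();r=R.from_rotvec(s['orientation'])
    a=np.radians(ang);X=np.array([np.cos(a),np.sin(a),0]);Z=np.array([0,0,-1.])
    g=R.from_matrix(np.c_[X,np.cross(Z,X),Z])
    return np.round(r.inv().apply(np.r_[xy,z]-s['ee_pos'])*100,2),np.round(np.degrees((r.inv()*g).as_rotvec()),2)
E
python3 - <<'E'
from my import *
cs=('scene','side');ms={c:vision.camera_model(c) for c in cs};im={c:vision.camera(c) for c in cs}
ob=None
def box(x0,x1,y0,y1,z1): return np.array([[x,y,z] for x in(x0,x1) for y in(y0,y1) for z in(0,z1)])
parts={'tray':[box(-.0295,.0295,-.1105,.1265,.02)],'rack':[box(-.0475,.0295,-.1105,.1265,.02)]}
def sil(m,t,p,K=4):
    a=t[2];Rz=np.array([[np.cos(a),-np.sin(a),0],[np.sin(a),np.cos(a),0],[0,0,1]]);I=np.zeros((480*K,640*K),np.uint8)
    for b in parts[p]:
        q=proj(m,b@Rz.T+[t[0],t[1],t[3]])*K;cv2.fillConvexPoly(I,cv2.convexHull(q.astype(np.float32)).round().astype(np.int32),1)
    return cv2.resize(I.astype(np.float32),(640,480),interpolation=cv2.INTER_AREA)
init={'tray':[.551,.2285,np.radians(-60),0],'rack':[.496,-.2,np.radians(147.2),0]}
mk={}
for c in cs:
    for p in parts:
        d=vision.outline_of(c,p)
        M=d[0]['pixels'].astype(np.uint8);mk[c,p]=cv2.morphologyEx(M,cv2.MORPH_OPEN,np.ones((3,3)));ys,xs=np.nonzero(M);print(c,p,d[0]['conf'],M.sum(),xs.min(),xs.max(),ys.min(),ys.max())
    h=cv2.cvtColor(im[c],cv2.COLOR_RGB2HSV);O=((h[...,0]>7)&(h[...,0]<14)&(h[...,1]>180)&(h[...,2]>120)).astype(np.uint8)
    n,_,st,ce=cv2.connectedComponentsWithStats(O)
    for i in range(1,n):
        if st[i,4]>60: print(c,'orange',st[i].tolist(),ce[i].round(1))
m0=ms['scene']
for w in np.radians([-50,-45,-40,-35,-30,-60,30,45,60]): # tray yaw pick
    pass
def cost(t,p,cc): return sum(((sil(ms[c],t,p)-mk[c,p])**2).sum()/mk[c,p].sum() for c in cc)
for p in parts:
    if p=='tray':
        best=min(np.arange(-180,180,10),key=lambda a:cost([*init[p][:2],np.radians(a),0],p,cs));init[p][2]=np.radians(best);print('yaw0',best)
    for cc in (cs,cs[:1],cs[1:]):
        f=(lambda t:cost(t,p,cc)) if len(cc)==2 else (lambda t:cost([*t,0],p,cc))
        x0=np.array(init[p][:4 if len(cc)==2 else 3]);n=len(x0)
        S=np.vstack([x0]+[x0+e for e in np.diag([.01,.01,.06,.008][:n])])
        r=minimize(f,x0,method='Nelder-Mead',options=dict(initial_simplex=S,xatol=1e-4,fatol=1e-5,maxiter=300))
        print(p,cc,r.x.round(4),np.degrees(r.x[2]).round(1),round(r.fun,3))
for v in('red','yellow','green','blue'):
    P=[]
    for k in('vial_%s_center'%v,):
        for c in cs:
            d=vision.pinpoint(c,k);P.append(d[0]['xyz'])
    cap=[]
    print(v,np.round(P,4).tolist())
cv2.imwrite('pics/crop.png',cv2.resize(im['scene'][150:280,160:350,::-1],None,fx=4,fy=4,interpolation=3))
E
```

```text
scene tray 0.88 5014 409 527 225 340
scene rack 0.83 2447 177 294 173 267
scene orange [273, 173, 21, 20, 155] [282.3 182.8]
scene orange [497, 313, 31, 24, 307] [511.7 324.4]
side tray 0.76 3400 249 338 134 219
side rack 0.68 6259 250 426 327 418
side orange [310, 135, 27, 10, 90] [322.9 139.5]
side orange [251, 328, 22, 35, 311] [261.8 344.9]
yaw0 -50
tray ('scene', 'side') [ 0.5528  0.2321 -0.7988 -0.0031] -45.8 0.155
tray ('scene',) [ 0.554   0.2314 -0.8015] -45.9 0.073
tray ('side',) [ 0.5527  0.2282 -0.7956] -45.6 0.078
rack ('scene', 'side') [ 0.5124 -0.1733  2.2944 -0.1   ] 131.5 3.586
rack ('scene',) [ 0.4963 -0.1963  0.9661] 55.4 0.97
rack ('side',) [ 0.5402 -0.1433  2.7154] 155.6 1.45
red [[0.5161, -0.2159, 0.0524], [0.5192, -0.2104, 0.0522]]Traceback (most recent call last):
  File "<stdin>", line 38, in <module>
IndexError: list index out of range
```

```bash
python3 - <<'E'
from my import *
cs=('scene','side');ms=[vision.camera_model(c) for c in cs];im=[vision.camera(c) for c in cs]
hue={'red':(0,179,177,182),'yellow':(20,30),'green':(50,85),'blue':(105,122)}
C={}
for v in('green','blue','red','yellow'):
    px=[]
    for i,c in enumerate(cs):
        P=[d['xyz'] for d in vision.pinpoint(c,f'vial_{v}_center') if d['conf']>.6]
        h=cv2.cvtColor(im[i],cv2.COLOR_RGB2HSV);H=h[...,0].astype(int)
        ok=((H<5)|(H>175)) if v=='red' else (H>hue[v][0])&(H<hue[v][1])
        O=(ok&(h[...,1]>110)&(h[...,2]>60)).astype(np.uint8)
        n,_,st,ce=cv2.connectedComponentsWithStats(O)
        e=proj(ms[i],np.r_[{'green':(.428,-.154),'blue':(.474,-.186),'red':(.517,-.215),'yellow':(.564,-.2415)}[v],.09])[0]
        j=min((k for k in range(1,n) if st[k,4]>60),key=lambda k:np.hypot(*(ce[k]-e)))
        px.append(ce[j])
    r=tri(ms,px);C[v]=r.x;print(v,r.x.round(4),'res px',np.abs(r.fun).max().round(2),np.round(px,0).tolist())
P=np.array(list(C.values()));d=P[0]-P[3];print('len',np.hypot(*d[:2]),'yaw',np.degrees(np.arctan2(d[1],d[0])))
r=tri(ms,[(511.7,324.4),(322.9,139.5)]);print('tray orange',r.x,r.fun)
for a in(-45.8,):
    y=np.array([-np.sin(np.radians(a)),np.cos(np.radians(a))]);print('tray centre from orange',r.x[:2]-.1185*y)
cv2.imwrite('pics/crop.png',cv2.resize(im[0][150:280,160:350,::-1],None,fx=4,fy=4,interpolation=3))
E
```

```text
green [ 0.4261 -0.1538  0.0904] res px 0.08 [[264.0, 169.0], [284.0, 318.0]]
blue [ 0.4754 -0.1873  0.0885] res px 1.9 [[238.0, 190.0], [326.0, 327.0]]
red [ 0.5199 -0.2155  0.0883] res px 1.96 [[217.0, 208.0], [366.0, 335.0]]
yellow [ 0.5631 -0.2446  0.0884] res px 1.65 [[195.0, 225.0], [407.0, 343.0]]
len 0.16434323609261742 yaw 146.46171182545788
tray orange [0.63843933 0.31200181 0.01803534] [-0.06083081  0.06722933 -0.08754514 -0.0620426 ]
tray centre from orange [0.55348543 0.22938774]
```

View pics/crop.png

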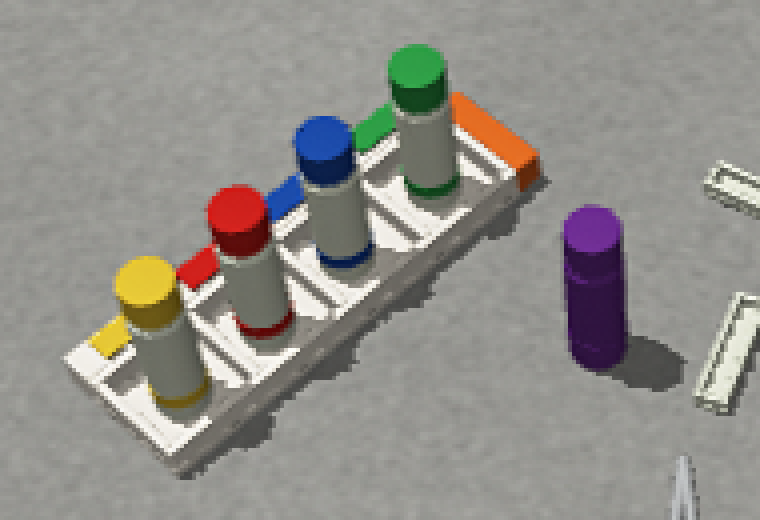

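The crop shows green (418,120), blue (335,190), red (250,260) and yellow (162,330) standing in the rack beside their matching tags. The orange end is at (495,135), and the purple look-alike at (595,285) stands outside the rack, so the choice holds.

```bash
python3 -c "
from my import *
print(goal((.48,.2),.22,-33),goal((.427,-.154),.2,-33))"
```

```text
(array([40.65, 30.06,  0.25]), array([-0.  ,  0.  , 17.03])) (array([45.29, 65.55,  2.25]), array([-0.  ,  0.  , 17.03]))
```

Call:
jog_arm --slide '[[5, 4, 0], [10, 7.5, 0], [15, 11, 0], [20, 15, 0], [25, 19, 0], [30, 22.5, 0], [35, 26, 0], [39, 31, 0.3], [40.5, 36, 0.5], [41, 41, 0.8], [42, 46, 1], [43, 51, 1.2], [44, 56, 1.5], [44.7, 60, 1.8], [45.3, 63, 2.1], [45.3, 65, 2.2], [45.3, 65.5, 2.2], [45.3, 65.5, 2.2], [45.3, 65.5, 2.2]]' --dr '[[0, 0, 2], [0, 0, 4], [0, 0, 6], [0, 0, 8], [0, 0, 10], [0, 0, 12], [0, 0, 14], [0, 0, 16], [0, 0, 17], [0, 0, 17], [0, 0, 17], [0, 0, 17], [0, 0, 17], [0, 0, 17], [0, 0, 17], [0, 0, 17], [0, 0, 17], [0, 0, 17], [0, 0, 17]]' --hand 8.7

```text
time_s: 4.97
ee_pos: [0.4275, -0.153, 0.2007]
orientation: [-3.013, 0.89, -0.001]
ft_force: [-0.1, 1.4, 0.4]
grip_width: 0.0869
finger_force: 0.0
```

```bash
python3 - <<'E'
from my import *
print(goal((.427,-.154),.046,-33))
m=vision.camera_model('wrist');im=vision.camera('wrist')
for P in [(.427,-.154,.1),(.4745,-.186,.1),(.518,-.2145,.1),(.5635,-.2425,.1)]:
    u=proj(m,P)[0];print(u.round(0));cv2.drawMarker(im,tuple(int(round(x)) for x in u),(255,0,255),0,12,1)
cv2.imwrite('pics/w1.png',im[:,:,::-1])
E
```

```text
(array([1.000e-02, 1.200e-01, 1.547e+01]), array([-0.02, -0.02,  0.08]))
[317. 244.]
[318. 159.]
[319.  71.]
[317. -32.]
```

View pics/w1.png

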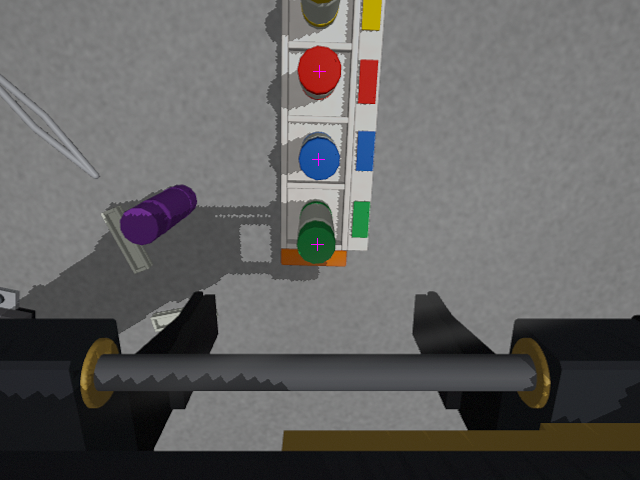

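The wrist picture shows the predicted cap centres on the green (317,244), blue (318,159) and red (319,71) caps. The fingers straddle the row and purple (160,215) is clear of them. Descend and grip.

Call:
jog_arm --slide '[[0, 0.1, 4], [0, 0.1, 8], [0, 0.1, 11], [0, 0.1, 13.5], [0, 0.1, 15], [0, 0.1, 15.5], [0, 0.1, 15.5]]' --dr '[[0, 0, 0], [0, 0, 0], [0, 0, 0], [0, 0, 0], [0, 0, 0], [0, 0, 0], [0, 0, 0]]'

```text
time_s: 5.9
ee_pos: [0.427, -0.1541, 0.0457]
orientation: [3.013, -0.89, 0.0]
ft_force: [-0.1, 0.2, -0.3]
grip_width: 0.087
finger_force: 0.0
```

Call:
jog_arm --slide '[[0, 0, 0], [0, 0, 0], [0, 0, 0], [0, 0, 0], [0, 0, 0], [0, 0, 0], [0, 0, 0], [0, 0, 0]]' --dr '[[0, 0, 0], [0, 0, 0], [0, 0, 0], [0, 0, 0], [0, 0, 0], [0, 0, 0], [0, 0, 0], [0, 0, 0]]' --hand 1.5 --squeeze 20

```text
time_s: 6.9
ee_pos: [0.4266, -0.1544, 0.0455]
orientation: [-3.012, 0.892, 0.0]
ft_force: [-0.1, 0.2, -0.6]
grip_width: 0.0278
finger_force: 20.0
```

```bash
python3 -c "
from my import *
print(goal((.4944,.173),.2,44.2),goal((.47,.0),.2,5))"
```

```text
(array([-12.14, -31.15, -15.45]), array([ -0.  ,   0.  , -77.18])) (array([ -4.77, -15.31, -15.45]), array([-0.000e+00,  1.000e-02, -3.798e+01]))
```

Call:
jog_arm --slide '[[0, 0, -1], [0, 0, -3], [0, 0, -6], [0, 0, -10], [0, 0, -14], [0, 0, -15.5], [0, 0, -15.5]]' --dr '[[0, 0, 0], [0, 0, 0], [0, 0, 0], [0, 0, 0], [0, 0, 0], [0, 0, 0], [0, 0, 0]]'

```text
time_s: 7.78
ee_pos: [0.4273, -0.1543, 0.2022]
orientation: [-3.011, 0.891, -0.006]
ft_force: [-0.0, 0.1, -2.0]
grip_width: 0.0271
finger_force: 20.0
```

Call:
jog_arm --slide '[[-0.5, -1.2, 0], [-1.2, -3.7, 0], [-2, -6.3, 0], [-3, -9, 0], [-3.8, -12, 0], [-4.8, -15, 0], [-6, -18, 0], [-7.3, -21, 0], [-8.6, -24, 0], [-9.9, -27, 0], [-11, -29, 0], [-11.8, -30.5, 0], [-12.1, -31.1, 0], [-12.1, -31.1, 0], [-12.1, -31.1, 0]]' --dr '[[0, 0, -4], [0, 0, -10], [0, 0, -17], [0, 0, -24], [0, 0, -31], [0, 0, -38], [0, 0, -45], [0, 0, -52], [0, 0, -59], [0, 0, -66], [0, 0, -72], [0, 0, -75.5], [0, 0, -77.2], [0, 0, -77.2], [0, 0, -77.2]]'

```text
time_s: 9.65
ee_pos: [0.4943, 0.1717, 0.2005]
orientation: [2.911, 1.181, -0.001]
ft_force: [0.2, -0.2, -0.8]
grip_width: 0.0272
finger_force: 20.0
```

```bash
python3 - <<'E'
from my import *
print(goal((.4944,.173),.046,44.2))
m=vision.camera_model('wrist');im=vision.camera('wrist')
for k in(-.081,-.027,.027,.081):
  for dx,dy in((0,0),(.0245,.0245),(.0245,-.0245),(-.0245,.0245),(-.0245,-.0245)):
    a=np.radians(-45.8);c,s=np.cos(a),np.sin(a);P=(.5525+c*dx-s*(k+dy),.2295+s*dx+c*(k+dy),.02 if dx else .005)
    u=proj(m,P)[0];cv2.drawMarker(im,tuple(int(round(x)) for x in u),(255,0,255),0,10,1)
cv2.imwrite('pics/w2.png',im[:,:,::-1])
E
```

```text
(array([ 0.1 , -0.08, 15.45]), array([-0.  ,  0.02, -0.04]))
```

View pics/w2.png

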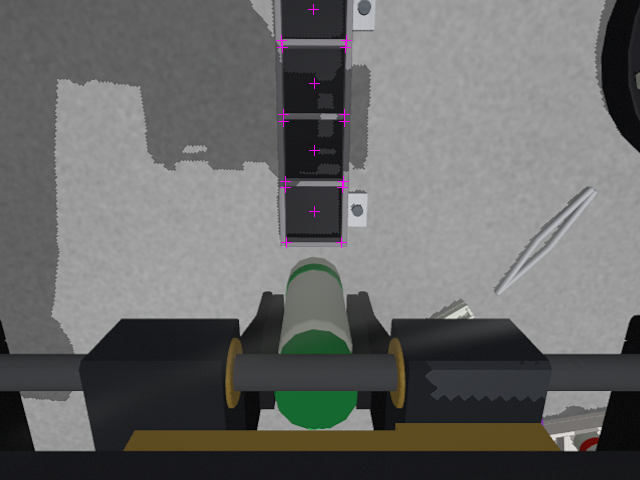

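The wrist picture shows the predicted compartment corners on the tray's walls, with the near compartment at (314,211). The vial hangs upright between the fingers. Lower it.

Call:
jog_arm --slide '[[0.1, -0.1, 4], [0.1, -0.1, 8], [0.1, -0.1, 11], [0.1, -0.1, 13], [0.1, -0.1, 14.2], [0.1, -0.1, 14.8], [0.1, -0.1, 15.1], [0.1, -0.1, 15.3], [0.1, -0.1, 15.3]]' --dr '[[0, 0, 0], [0, 0, 0], [0, 0, 0], [0, 0, 0], [0, 0, 0], [0, 0, 0], [0, 0, 0], [0, 0, 0], [0, 0, 0]]'

```text
time_s: 10.82
ee_pos: [0.4946, 0.174, 0.0479]
orientation: [-2.91, -1.183, -0.001]
ft_force: [-0.1, 0.5, -0.7]
grip_width: 0.0274
finger_force: 20.0
```

Call:
jog_arm --slide '[[0, 0, 0.1], [0, 0, 0.2], [0, 0, 0.25], [0, 0, 0.25], [0, 0, 0.25]]' --dr '[[0, 0, 0], [0, 0, 0], [0, 0, 0], [0, 0, 0], [0, 0, 0]]'

```text
time_s: 11.45
ee_pos: [0.4946, 0.1739, 0.0454]
orientation: [-2.91, -1.183, -0.001]
ft_force: [-0.5, 0.2, 4.3]
grip_width: 0.0271
finger_force: 20.0
```

Contact felt. Release and rise.

Call:
jog_arm --slide '[[0, 0, 0], [0, 0, 0], [0, 0, 0], [0, 0, 0], [0, 0, 0], [0, 0, 0], [0, 0, -1], [0, 0, -3], [0, 0, -7], [0, 0, -11], [0, 0, -15], [0, 0, -15.5], [0, 0, -15.5]]' --dr '[[0, 0, 0], [0, 0, 0], [0, 0, 0], [0, 0, 0], [0, 0, 0], [0, 0, 0], [0, 0, 0], [0, 0, 0], [0, 0, 0], [0, 0, 0], [0, 0, 0], [0, 0, 0], [0, 0, 0]]' --hand 7

```text
time_s: 13.08
ee_pos: [0.4942, 0.1738, 0.2004]
orientation: [-2.91, -1.182, -0.001]
ft_force: [-0.1, -0.2, 0.7]
grip_width: 0.0696
finger_force: 0.0
```

```bash
python3 - <<'E'
from my import *
print(goal((.4745,-.186),.2,-33))
for c in('scene','side'):
    cv2.imwrite(f'pics/{c}1.png',vision.camera(c)[:,:,::-1])
    print([(d['xyz'],d['conf']) for d in vision.pinpoint(c,'vial_green_center')])
E
```

```text
(array([-2.650e+01,  2.441e+01,  1.000e-02]), array([-5.000e-02, -3.000e-02,  7.721e+01]))
[([0.4968, 0.1761, 0.0557], 0.74), ([0.5058, -0.058, 0.0472], 0.66)]
[([0.4948, 0.1725, 0.0522], 0.85), ([0.5047, -0.057, 0.0466], 0.72)]
```

Call:
jog_arm --slide '[[-1.5, 1.4, 0], [-4.5, 4.1, 0], [-7.5, 6.9, 0], [-10.5, 9.7, 0], [-13.5, 12.4, 0], [-16.5, 15.2, 0], [-19.5, 18, 0], [-22.5, 20.7, 0], [-25, 23, 0], [-26.2, 24.1, 0], [-26.5, 24.4, 0], [-26.5, 24.4, 0], [-26.5, 24.4, 0], [-26.5, 24.4, 3], [-26.5, 24.4, 7], [-26.5, 24.4, 11], [-26.5, 24.4, 14], [-26.5, 24.4, 15.2], [-26.5, 24.4, 15.4], [-26.5, 24.4, 15.4]]' --dr '[[0, 0, 4], [0, 0, 12], [0, 0, 20], [0, 0, 29], [0, 0, 38], [0, 0, 47], [0, 0, 56], [0, 0, 65], [0, 0, 72], [0, 0, 76], [0, 0, 77.2], [0, 0, 77.2], [0, 0, 77.2], [0, 0, 77.2], [0, 0, 77.2], [0, 0, 77.2], [0, 0, 77.2], [0, 0, 77.2], [0, 0, 77.2], [0, 0, 77.2]]'

```text
time_s: 15.78
ee_pos: [0.4757, -0.1858, 0.0471]
orientation: [-3.012, 0.89, -0.003]
ft_force: [-0.0, 0.6, 0.3]
grip_width: 0.07
finger_force: 0.0
```

Call:
jog_arm --slide '[[0, 0, 0], [0, 0, 0], [0, 0, 0], [0, 0, 0], [0, 0, 0], [0, 0, 0], [0, 0, 0], [0, 0, 0]]' --dr '[[0, 0, 0], [0, 0, 0], [0, 0, 0], [0, 0, 0], [0, 0, 0], [0, 0, 0], [0, 0, 0], [0, 0, 0]]' --hand 1.5 --squeeze 20

```text
time_s: 16.77
ee_pos: [0.4747, -0.1859, 0.046]
orientation: [3.012, -0.892, -0.0]
ft_force: [-0.0, 0.1, -0.1]
grip_width: 0.0269
finger_force: 20.0
```

```bash
python3 -c "
from my import *
print(goal((.5331,.2107),.2,44.2))"
```

```text
(array([-16.69, -36.45, -15.4 ]), array([  0.  ,   0.  , -77.18]))
```

Call:
jog_arm --slide '[[0, 0, -1], [0, 0, -3], [0, 0, -7], [0, 0, -11], [0, 0, -14.5], [-0.4, -1, -15.4], [-1.8, -4, -15.4], [-3.4, -7.5, -15.4], [-5, -11, -15.4], [-6.6, -14.5, -15.4], [-8.2, -18, -15.4], [-9.8, -21.5, -15.4], [-11.4, -25, -15.4], [-13, -28.5, -15.4], [-14.6, -32, -15.4], [-15.8, -34.5, -15.4], [-16.5, -36, -15.4], [-16.7, -36.4, -15.4], [-16.7, -36.4, -15.4], [-16.7, -36.4, -15.4]]' --dr '[[0, 0, 0], [0, 0, 0], [0, 0, 0], [0, 0, 0], [0, 0, 0], [0, 0, -3], [0, 0, -10], [0, 0, -17], [0, 0, -24], [0, 0, -31], [0, 0, -38], [0, 0, -45], [0, 0, -52], [0, 0, -59], [0, 0, -66], [0, 0, -72], [0, 0, -76], [0, 0, -77.2], [0, 0, -77.2], [0, 0, -77.2]]'

```text
time_s: 19.27
ee_pos: [0.5324, 0.2097, 0.1999]
orientation: [2.911, 1.181, -0.001]
ft_force: [0.4, -0.6, -1.2]
grip_width: 0.0271
finger_force: 20.0
```

```bash
python3 -c "
from my import *
print(goal((.5331,.2107),.048,44.2))
cv2.imwrite('pics/w3.png',vision.camera('wrist')[:,:,::-1])"
```

```text
(array([ 0.13, -0.02, 15.19]), array([-0.01,  0.04, -0.03]))
```

View pics/w3.png

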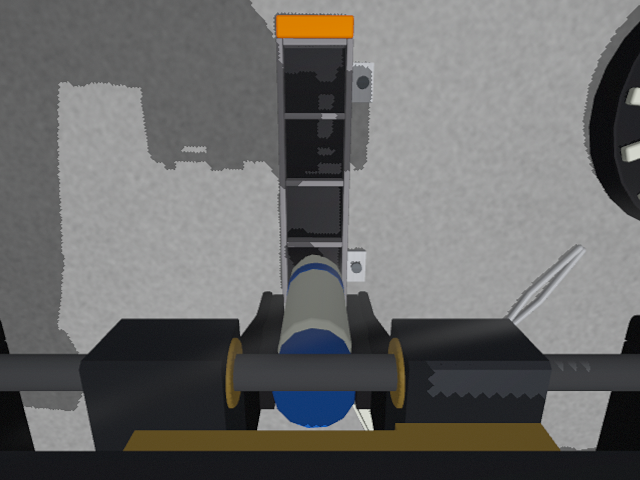

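The wrist picture shows the blue vial held upright (315,370) and three free compartments at (315,210), (315,150) and (315,80), with the orange end at (315,25). Lower it.

Call:
jog_arm --slide '[[0.1, 0, 4], [0.1, 0, 8], [0.1, 0, 11], [0.1, 0, 13], [0.1, 0, 14.2], [0.1, 0, 14.8], [0.1, 0, 15.1], [0.1, 0, 15.2], [0.1, 0, 15.3], [0.1, 0, 15.4], [0.1, 0, 15.4], [0.1, 0, 15.4]]' --dr '[[0, 0, 0], [0, 0, 0], [0, 0, 0], [0, 0, 0], [0, 0, 0], [0, 0, 0], [0, 0, 0], [0, 0, 0], [0, 0, 0], [0, 0, 0], [0, 0, 0], [0, 0, 0]]'

```text
time_s: 20.82
ee_pos: [0.5335, 0.2111, 0.0461]
orientation: [2.91, 1.183, 0.0]
ft_force: [-0.6, 0.1, -1.4]
grip_width: 0.0276
finger_force: 20.0
```

Call:
jog_arm --slide '[[0, 0, 0.05], [0, 0, 0.1], [0, 0, 0.1], [0, 0, 0.1]]' --dr '[[0, 0, 0], [0, 0, 0], [0, 0, 0], [0, 0, 0]]'

```text
time_s: 21.32
ee_pos: [0.5338, 0.2113, 0.046]
orientation: [2.91, 1.183, 0.002]
ft_force: [-2.0, 0.3, 5.6]
grip_width: 0.0271
finger_force: 20.0
```

Call:
jog_arm --slide '[[0, 0, 0], [0, 0, 0], [0, 0, 0], [0, 0, 0], [0, 0, 0], [0, 0, 0], [0, 0, -1], [0, 0, -3], [0, 0, -7], [0, 0, -11], [0, 0, -15], [0, 0, -15.5], [0, 0, -15.5]]' --dr '[[0, 0, 0], [0, 0, 0], [0, 0, 0], [0, 0, 0], [0, 0, 0], [0, 0, 0], [0, 0, 0], [0, 0, 0], [0, 0, 0], [0, 0, 0], [0, 0, 0], [0, 0, 0], [0, 0, 0]]' --hand 7

```text
time_s: 22.95
ee_pos: [0.5332, 0.211, 0.2005]
orientation: [-2.91, -1.182, -0.001]
ft_force: [-0.6, -0.1, 0.6]
grip_width: 0.0699
finger_force: 0.0
```

```bash
python3 - <<'E'
from my import *
print(goal((.518,-.2145),.2,-33))
for c in('scene','side'):
    vision.camera(c)
    for v in('green','blue','red'):print(c,v,[(np.round(d['xyz'],3),d['conf']) for d in vision.pinpoint(c,f'vial_{v}_center')])
E
```

```text
(array([-3.077e+01,  2.944e+01,  1.000e-02]), array([-5.000e-02, -3.000e-02,  7.721e+01]))
scene green [(array([ 0.503, -0.058,  0.047]), 0.91), (array([0.497, 0.176, 0.052]), 0.86)]
scene blue [(array([0.532, 0.211, 0.054]), 0.94)]
scene red [(array([ 0.516, -0.214,  0.048]), 0.8), (array([0.5  , 0.174, 0.054]), 0.7)]
side green [(array([ 0.507, -0.057,  0.049]), 0.82), (array([0.492, 0.174, 0.056]), 0.72)]
side blue [(array([0.538, 0.207, 0.052]), 0.75)]
side red [(array([ 0.521, -0.214,  0.05 ]), 0.82)]
```

Call:
jog_arm --slide '[[-1.5, 1.4, 0], [-5, 4.8, 0], [-8.5, 8.1, 0], [-12, 11.5, 0], [-15.5, 14.8, 0], [-19, 18.2, 0], [-22.5, 21.5, 0], [-26, 24.9, 0], [-29, 27.7, 0], [-30.4, 29.1, 0], [-30.8, 29.4, 0], [-30.8, 29.4, 0], [-30.8, 29.4, 0], [-30.8, 29.4, 3], [-30.8, 29.4, 7], [-30.8, 29.4, 11], [-30.8, 29.4, 14], [-30.8, 29.4, 15.2], [-30.8, 29.4, 15.4], [-30.8, 29.4, 15.4]]' --dr '[[0, 0, 4], [0, 0, 12], [0, 0, 20], [0, 0, 29], [0, 0, 38], [0, 0, 47], [0, 0, 56], [0, 0, 65], [0, 0, 72], [0, 0, 76], [0, 0, 77.2], [0, 0, 77.2], [0, 0, 77.2], [0, 0, 77.2], [0, 0, 77.2], [0, 0, 77.2], [0, 0, 77.2], [0, 0, 77.2], [0, 0, 77.2], [0, 0, 77.2]]'

```text
time_s: 25.85
ee_pos: [0.5189, -0.2144, 0.0472]
orientation: [-3.013, 0.89, -0.004]
ft_force: [0.6, -0.0, 0.3]
grip_width: 0.07
finger_force: 0.0
```

Call:
jog_arm --slide '[[0, 0, 0], [0, 0, 0], [0, 0, 0], [0, 0, 0], [0, 0, 0], [0, 0, 0], [0, 0, 0], [0, 0, 0]]' --dr '[[0, 0, 0], [0, 0, 0], [0, 0, 0], [0, 0, 0], [0, 0, 0], [0, 0, 0], [0, 0, 0], [0, 0, 0]]' --hand 1.5 --squeeze 20

```text
time_s: 26.85
ee_pos: [0.5178, -0.2144, 0.046]
orientation: [3.012, -0.892, -0.0]
ft_force: [0.1, -0.0, 0.8]
grip_width: 0.027
finger_force: 20.0
```

```bash
python3 -c "
from my import *
print(goal((.5719,.2483),.2,44.2))"
```

```text
(array([-20.64, -41.76, -15.4 ]), array([ 0.000e+00,  1.000e-02, -7.717e+01]))
```

Call:
jog_arm --slide '[[0, 0, -1], [0, 0, -3], [0, 0, -7], [0, 0, -11], [0, 0, -14.5], [-0.5, -1, -15.4], [-2.2, -4.5, -15.4], [-4.2, -8.5, -15.4], [-6.2, -12.5, -15.4], [-8.2, -16.5, -15.4], [-10.2, -20.5, -15.4], [-12.2, -24.5, -15.4], [-14.2, -28.5, -15.4], [-16.2, -32.5, -15.4], [-18.1, -36.5, -15.4], [-19.5, -39.5, -15.4], [-20.4, -41.3, -15.4], [-20.6, -41.7, -15.4], [-20.6, -41.7, -15.4], [-20.6, -41.7, -15.4]]' --dr '[[0, 0, 0], [0, 0, 0], [0, 0, 0], [0, 0, 0], [0, 0, 0], [0, 0, -3], [0, 0, -10], [0, 0, -17], [0, 0, -24], [0, 0, -31], [0, 0, -38], [0, 0, -45], [0, 0, -52], [0, 0, -59], [0, 0, -66], [0, 0, -72], [0, 0, -76], [0, 0, -77.2], [0, 0, -77.2], [0, 0, -77.2]]'

```text
time_s: 29.35
ee_pos: [0.5717, 0.2466, 0.1999]
orientation: [2.911, 1.181, -0.001]
ft_force: [0.6, -0.1, -0.8]
grip_width: 0.027
finger_force: 20.0
```

```bash
python3 -c "
from my import *
print(goal((.5719,.2483),.048,44.2))"
```

```text
(array([ 0.14, -0.1 , 15.19]), array([-0.01,  0.04, -0.04]))
```

Call:
jog_arm --slide '[[0.1, 0, 4], [0.1, 0, 8], [0.1, 0, 11], [0.1, 0, 13], [0.1, 0, 14.2], [0.1, 0, 14.8], [0.1, 0, 15.1], [0.1, 0, 15.2], [0.1, 0, 15.3], [0.1, 0, 15.4], [0.1, 0, 15.45], [0.1, 0, 15.5], [0.1, 0, 15.5], [0.1, 0, 15.5]]' --dr '[[0, 0, 0], [0, 0, 0], [0, 0, 0], [0, 0, 0], [0, 0, 0], [0, 0, 0], [0, 0, 0], [0, 0, 0], [0, 0, 0], [0, 0, 0], [0, 0, 0], [0, 0, 0], [0, 0, 0], [0, 0, 0]]'

```text
time_s: 31.1
ee_pos: [0.5729, 0.2484, 0.0461]
orientation: [-2.91, -1.183, -0.002]
ft_force: [-1.1, -0.9, 5.7]
grip_width: 0.0271
finger_force: 20.0
```

Call:
jog_arm --slide '[[0, 0, 0], [0, 0, 0], [0, 0, 0], [0, 0, 0], [0, 0, 0], [0, 0, 0], [0, 0, -1], [0, 0, -3], [0, 0, -7], [0, 0, -11], [0, 0, -15], [0, 0, -15.5], [0, 0, -15.5]]' --dr '[[0, 0, 0], [0, 0, 0], [0, 0, 0], [0, 0, 0], [0, 0, 0], [0, 0, 0], [0, 0, 0], [0, 0, 0], [0, 0, 0], [0, 0, 0], [0, 0, 0], [0, 0, 0], [0, 0, 0]]' --hand 7

```text
time_s: 32.72
ee_pos: [0.5724, 0.2482, 0.2005]
orientation: [-2.91, -1.182, -0.001]
ft_force: [0.2, -0.8, 0.0]
grip_width: 0.0699
finger_force: 0.0
```

```bash
python3 - <<'E'
from my import *
print(goal((.5635,-.2425),.2,-33))
for c in('scene','side'):
    vision.camera(c)
    for v in('red','yellow'):print(c,v,[(np.round(d['xyz'],3),d['conf']) for d in vision.pinpoint(c,f'vial_{v}_center')])
E
```

```text
(array([-3.486e+01,  3.455e+01,  1.000e-02]), array([-5.000e-02, -3.000e-02,  7.722e+01]))
scene red [(array([0.574, 0.251, 0.048]), 0.69)]
scene yellow [(array([ 0.564, -0.244,  0.05 ]), 0.57)]
side red [(array([0.574, 0.25 , 0.054]), 0.55)]
side yellow [(array([ 0.561, -0.243,  0.054]), 0.67)]
```

Call:
jog_arm --slide '[[-2, 2, 0], [-6, 6, 0], [-10, 9.9, 0], [-14, 13.9, 0], [-18, 17.9, 0], [-22, 21.8, 0], [-26, 25.8, 0], [-30, 29.8, 0], [-33, 32.7, 0], [-34.5, 34.2, 0], [-34.9, 34.5, 0], [-34.9, 34.5, 0], [-34.9, 34.5, 0], [-34.9, 34.5, 3], [-34.9, 34.5, 7], [-34.9, 34.5, 11], [-34.9, 34.5, 14], [-34.9, 34.5, 15.2], [-34.9, 34.5, 15.4], [-34.9, 34.5, 15.4]]' --dr '[[0, 0, 4], [0, 0, 12], [0, 0, 20], [0, 0, 29], [0, 0, 38], [0, 0, 47], [0, 0, 56], [0, 0, 65], [0, 0, 72], [0, 0, 76], [0, 0, 77.2], [0, 0, 77.2], [0, 0, 77.2], [0, 0, 77.2], [0, 0, 77.2], [0, 0, 77.2], [0, 0, 77.2], [0, 0, 77.2], [0, 0, 77.2], [0, 0, 77.2]]'

```text
time_s: 35.52
ee_pos: [0.5643, -0.2424, 0.0473]
orientation: [-3.013, 0.89, -0.004]
ft_force: [-0.2, -0.3, 1.0]
grip_width: 0.07
finger_force: 0.0
```

Call:
jog_arm --slide '[[0, 0, 0], [0, 0, 0], [0, 0, 0], [0, 0, 0], [0, 0, 0], [0, 0, 0], [0, 0, 0], [0, 0, 0]]' --dr '[[0, 0, 0], [0, 0, 0], [0, 0, 0], [0, 0, 0], [0, 0, 0], [0, 0, 0], [0, 0, 0], [0, 0, 0]]' --hand 1.5 --squeeze 20

```text
time_s: 36.52
ee_pos: [0.5632, -0.2424, 0.046]
orientation: [3.012, -0.892, -0.0]
ft_force: [-0.9, -0.4, -0.5]
grip_width: 0.0269
finger_force: 20.0
```

```bash
python3 -c "
from my import *
print(goal((.6106,.286),.2,44.2))"
```

```text
(array([-24.78, -46.91, -15.4 ]), array([  0.  ,   0.  , -77.17]))
```

Call:
jog_arm --slide '[[0, 0, -1], [0, 0, -3], [0, 0, -7], [0, 0, -11], [0, 0, -14.5], [-0.5, -1, -15.4], [-2.6, -5, -15.4], [-5, -9.5, -15.4], [-7.4, -14, -15.4], [-9.8, -18.5, -15.4], [-12.2, -23, -15.4], [-14.6, -27.5, -15.4], [-17, -32, -15.4], [-19.4, -36.5, -15.4], [-21.7, -41, -15.4], [-23.5, -44.5, -15.4], [-24.5, -46.4, -15.4], [-24.8, -46.9, -15.4], [-24.8, -46.9, -15.4], [-24.8, -46.9, -15.4]]' --dr '[[0, 0, 0], [0, 0, 0], [0, 0, 0], [0, 0, 0], [0, 0, 0], [0, 0, -3], [0, 0, -10], [0, 0, -17], [0, 0, -24], [0, 0, -31], [0, 0, -38], [0, 0, -45], [0, 0, -52], [0, 0, -59], [0, 0, -66], [0, 0, -72], [0, 0, -76], [0, 0, -77.2], [0, 0, -77.2], [0, 0, -77.2]]'

```text
time_s: 39.02
ee_pos: [0.6102, 0.285, 0.2]
orientation: [2.911, 1.181, -0.001]
ft_force: [0.1, -0.8, -0.6]
grip_width: 0.0273
finger_force: 20.0
```

```bash
python3 -c "
from my import *
print(goal((.6106,.286),.048,44.2))"
```

```text
(array([ 0.11, -0.05, 15.2 ]), array([-0.01,  0.03, -0.05]))
```

Call:
jog_arm --slide '[[0.1, 0, 4], [0.1, 0, 8], [0.1, 0, 11], [0.1, 0, 13], [0.1, 0, 14.2], [0.1, 0, 14.8], [0.1, 0, 15.1], [0.1, 0, 15.2], [0.1, 0, 15.3], [0.1, 0, 15.4], [0.1, 0, 15.45], [0.1, 0, 15.5], [0.1, 0, 15.5], [0.1, 0, 15.5]]' --dr '[[0, 0, 0], [0, 0, 0], [0, 0, 0], [0, 0, 0], [0, 0, 0], [0, 0, 0], [0, 0, 0], [0, 0, 0], [0, 0, 0], [0, 0, 0], [0, 0, 0], [0, 0, 0], [0, 0, 0], [0, 0, 0]]'

```text
time_s: 40.78
ee_pos: [0.6115, 0.2869, 0.046]
orientation: [-2.91, -1.183, -0.002]
ft_force: [-1.6, 0.2, 5.6]
grip_width: 0.0274
finger_force: 20.0
```

Call:
jog_arm --slide '[[0, 0, 0], [0, 0, 0], [0, 0, 0], [0, 0, 0], [0, 0, 0], [0, 0, 0], [0, 0, -1], [0, 0, -3], [0, 0, -7], [0, 0, -11], [0, 0, -15], [0, 0, -17], [-4, 0, -18], [-8, 0, -18], [-12, 0, -18], [-16, 0, -18], [-20, 0, -18], [-20, 0, -18]]' --dr '[[0, 0, 0], [0, 0, 0], [0, 0, 0], [0, 0, 0], [0, 0, 0], [0, 0, 0], [0, 0, 0], [0, 0, 0], [0, 0, 0], [0, 0, 0], [0, 0, 0], [0, 0, 0], [0, 0, 0], [0, 0, 0], [0, 0, 0], [0, 0, 0], [0, 0, 0], [0, 0, 0]]' --hand 7

```text
time_s: 43.02
ee_pos: [0.4662, 0.1457, 0.2265]
orientation: [-2.91, -1.181, -0.002]
ft_force: [1.1, -0.2, 0.2]
grip_width: 0.0697
finger_force: 0.0
```

```bash
python3 - <<'E'
from my import *
a=np.radians(-45.8);c0,s0=np.cos(a),np.sin(a)
for c in('scene','side'):
    cv2.imwrite(f'pics/{c}9.png',vision.camera(c)[:,:,::-1])
    for v in('green','blue','red','yellow'):
        for d in vision.pinpoint(c,f'vial_{v}_center')[:2]:
            p=np.array(d['xyz'])-[.5525,.2295,0];print(c,v,np.round([c0*p[0]+s0*p[1],-s0*p[0]+c0*p[1],p[2]],3),round(d['conf'],2))
E
```

```text
scene green [-0.002 -0.076  0.05 ] 0.84
scene green [ 0.172 -0.236  0.048] 0.72
scene blue [-0.001 -0.029  0.053] 0.98
scene blue [0.002 0.082 0.05 ] 0.25
scene red [-0.002  0.025  0.05 ] 0.67
scene yellow [0.    0.086 0.048] 0.94
side green [ 0.174 -0.235  0.048] 0.9
side green [-0.001 -0.08   0.048] 0.86
side blue [ 0.005 -0.025  0.052] 0.91
side red [0.002 0.029 0.053] 0.7
side yellow [0.    0.081 0.053] 0.62
```

View pics/scene9.png

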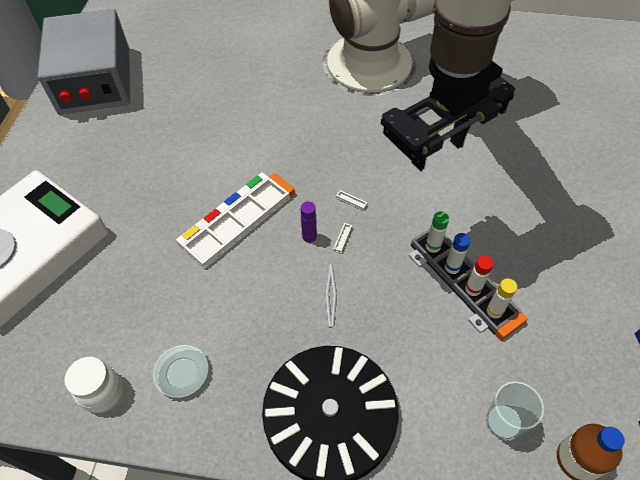

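View pics/side9.png

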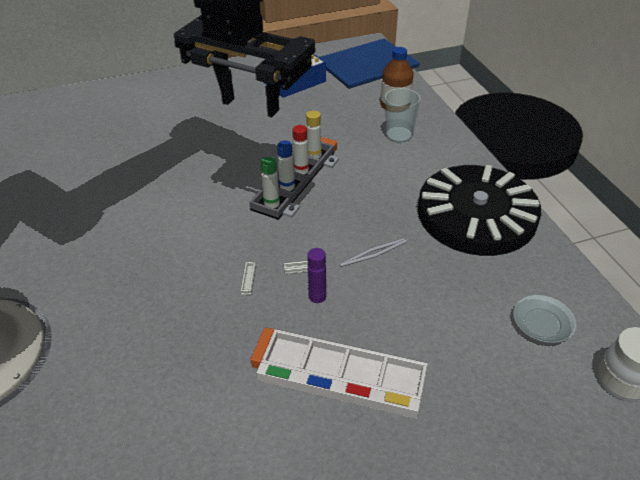

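Both views show all four vials upright in the tray. In the scene picture yellow (503,298) is at the orange end, then red (481,275), blue (458,253) and green (438,232). The rack is empty, the purple vial has not moved, and the arm is clear.

```bash
python3 -c "
from station import workorder
print(workorder.hand_in())"
```

```text
the job is handed in; nothing more can be done
None
```

All four vials stand upright in the tray in reverse order (yellow at the orange end, then red, blue, green), and the job was handed in at about 43 s; the hand-in returned no verdict.

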